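# Wedge the rocking pottery stand firm

### The arm

A 6-joint arm with a two-finger parallel gripper is mounted at the origin on the work surface. World frame = base frame: x ahead of the robot, y to its left, z up, the work surface at z = 0. Lengths are in m, angles in rad, forces in N, time in s.
With the tool pointing down it reaches from about 0.275 to 0.75 m from the base axis. Payload 10.2 kg.
Tool frame: the origin (TCP) lies on the centre line of the jaws, within the pads' length; the fingertips stand 22 mm ahead of it and the grasp point (between the pads) lies 3 mm ahead of it (manip.tip_reach is the z of the fingertips in the tool frame, in m); z points along the fingers, y is the direction in which the jaws open and shut (so a half turn about z gives the same grasp; the last joint's range is limited). The gripper opens to 85 mm and grips with 20 to 120 N. Pads are 22 mm wide; open, the fingers measure 114 mm over their backs; the gripper's body (76 mm by 85 mm) begins 54 mm behind the grasp point. The pads swing forward as they close: fully open they stand 13 mm farther back than shut.
Start: joints at [-1.535, 0.313, 1.498, -0, 1.331, -0.223], TCP at [0.134, -0.508, 0.253] pointing down, gripper open.
Joint ranges: [-2.94, 2.94], [-0.97, 2.17], [0.19, 2.56], [-1.23, 4.37], [0.02, 3.11], [-2.88, 2.88]. Speed limits (rad/s): [2.39, 2.39, 3.01, 3.14, 3.14, 3.14].

### API

Orientations are given as a unit quaternion [x, y, z, w].
In Python, from plant import readout, imaging, order, manip gives the robot as it stands. The module is installed in compiled form; this text tells all that it offers.
- The arm moves only by the tool jog_arm, never from a script. Its argument "series" is a list of rows, each a list of 7 numbers: the turn, a rotation vector about the tool's x, y, z in units of 2 rad (1.0 is 2 rad), then the shift along the tool's x, y, z in units of 0.3 m (1.0 is 0.3 m), then the gripper's target within -1 to 1 (fully open at 1, half-way at 0, shut at -1). A call has 1 to 12 rows; each row is the pose to reach, as a shift and turn from the pose commanded when the call began, along the tool's axes at that moment; what a row does not reach only later rows make up. A row lasts 1/12 s, in which the tool goes at most 41.7 mm and 7.16 degrees, less where a joint would pass 70% of its speed; a pose out of reach is approached as far as the arm can. A call with a number of a shift or a turn outside -1 to 1 is refused whole. A call with a gripper value outside its range is refused whole. The fingers move at their own pace and stop on an object; "grip_force" is the grip in N (left out, the last holds). Time passes only in rows, so rows that repeat a pose let the fingers close. It gives the time, the measured TCP pose, the force and the opening at its end, in the units of the state.
- readout.read_state(): the state, without advancing time (a new reading comes with each control period).
- imaging.get_image(name): name is "scene" or "top" or "wrist"; returns (picture, depth): 400x640x3 uint8, blue, green, red; 400x640 float32, m along the optical axis (not along the pixel's ray), 0 where there is no reading.
- imaging.calibration(name): a dict with "camera_matrix" (3x3 intrinsics, pixels), "R" (3x3) and "t" (3): a world point X has camera coordinates R X + t. Camera axes: x right, y down, z forward; pixel columns grow to the right and rows downward; lengths in m; the calibration is good to about 2 mm. The wrist camera is an equidistant fisheye: a pixel r from the principal point sees the ray r / f radians off the axis. A picture is of the moment at which its call begins: read the wrist's pose just before it. calibration takes no time and is no camera call; for the wrist camera it gives the pose at the moment of the call.
- order.hand_in(): hands the job in, once; it reports no verdict.
The state is a dict: "t": time; "qpos": joint angles; "qd": joint speeds; "joint_efforts": joint torques, N m; "ee_pos": TCP position; "ee_rot": TCP orientation; "contact_force": force on the tool from outside, world axes, zero at the start; "torque": the same for the moment, N m; "grip_width": finger opening in m.
Only numpy, scipy, OpenCV 4.12 (cv2) and the standard library are available. Lean on these libraries where they do the work, as an engineer would, in place of code of your own. Each camera call takes 0.05 s, during which the arm holds its last target.

### The job

The low wooden stand with the clay pot on it has a worn-down batten under one end and rocks when that end is pressed. Push the loose wooden wedge, thin end first, under the worn end until it just fills the gap, then prove it by pressing down firmly on top of that end for a second: the stand must stay level and not rock (if it still does, push the wedge further and press again). Only push and press, never pick anything up; do not shove the stand out of its place, keep the pot standing, leave the other things alone, and finish clear of everything with the wedge in place.

Things in the scene. Friction and masses are not known exactly. Their poses are not given: they have to be found in the camera images.
- stand: Loose wooden stand, flat box 210 mm (x) by 150 mm (y), top 62 mm up, 1.1 to 2 kg. Origin: centre of its footprint at table level, z up. Stands level on two cross battens, 16 mm high, at x = +4 mm (12 mm thick) and +95 mm. A third, under the end face at x = -104 mm, is worn: its lower edge hangs 10 to 16 mm above the table (differs each time). More than about 7 N sideways can slide the stand.
- press_point (a point): Point on the stand's top over the worn end: 15 mm in from the end face (stand x = -90 mm, y = 0, 62 mm above the table). Unwedged, 2 to 5 N down here tips the stand about its middle batten by 0.1 to 0.15 rad until the edge meets the table; released, it falls back level. Testing press: about 10 N (a full litre bottle's weight) straight down.
- wedge: Loose plain wooden wedge, 130 mm long (x), 50 mm wide (y), 120 g, on the table before the stand's worn end, thin end roughly towards it. Origin: centre of its underside. 4 mm thick at x = +65 mm, 30 mm at the flat upright back (x = -65 mm), even slope 1 in 5: fills the gap with its thin end 30 to 60 mm under. Slides at about 1 N; at the edge the push rises sharply, 4 to 5 N is snug.
- wedge_tip (a point): Middle of the wedge's thin end, on the table (wedge x = +65 mm); x axis points the way the thin end points.
- pot: Grey leather-hard clay pot, 80 mm across, 70 mm high, 0.35 kg, standing loose on the supported half of the stand. Origin: centre of its foot, z up.
- knife: Wooden modelling knife, about 185 mm long, 14 mm thick, lying beside the wedge. Leave alone. Origin: underside near its middle.
- cup: White water cup, 56 mm across, 60 mm high, standing on the other side of the wedge. Leave alone. Origin: centre of its foot.
- rolling_pin: Wooden rolling pin, 375 mm long, 60 mm thick, lying towards the far edge of the table. Leave alone. Origin: under its middle.
- tub: Black tub with lid, 84 mm across, 75 mm high. Leave alone. Origin: centre of its foot.
- vase: Grey clay vase, 84 mm across, 135 mm high, on a plywood board 6 mm thick. Leave alone. Origin: centre of its foot.
Mind the look-alikes: they are no part of the job. Leave any blue or pink look-alike of the pot alone.

How it is judged:
By the outcome, as a careful person would: the job done as asked, in the order asked, and still so for the second after the job is handed in, with the robot touching nothing.
It also fails if it takes over 45 s, if anything falls off the work surface, if the arm or the gripper's body presses on something with over 40 N, if the wrist force passes 120 N, or if a joint passes its speed limit or range.

## Working session

There is one attempt and no reset: what is moved stays moved. The work goes in short steps, Python scripts to look and compute and a tool call to move; the robot and the scene stay as the last step left them, time stands still between calls to the robot, and variables do not carry over. Pictures are saved under pics/ and viewed, and the job is handed in when it is done.

Besides the shell and the picture viewer there is one more tool, called after ">>>" in YAML: its name, and indented under it one key for each argument. jog_arm: Moves the arm, as the interface text tells. Shifts and turns lie within -1 to 1; 1 stands for 0.3 m of shift or 2 rad of turn. Its arguments: {"type":"object","properties":{"series":{"type":"array"},"grip_force":{"type":"number"}},"required":["series"]}

```bash
mkdir -p pics; python3 - <<'E'
from plant import readout, imaging
import cv2,numpy as np
print(readout.read_state())
for n in ["scene","top"]:
    p,d=imaging.get_image(n); cv2.imwrite(f"pics/{n}0.png",p); np.savez(f"{n}0.npz",p=p,d=d)
    c=imaging.calibration(n); print(n,c)
    np.savez(f"cal_{n}.npz",**{k:np.array(v) for k,v in c.items()})
E
```

```text
{'t': 0.0, 'qpos': array([-1.53540848e+00,  3.13506018e-01,  1.49842958e+00, -1.70012459e-05,
        1.33100672e+00, -2.23412946e-01]), 'qd': array([-0.00037078, -0.00254063, -0.00023729,  0.00069301, -0.00069505,
       -0.00112504]), 'joint_efforts': array([-1.36265626e-04, -4.12269866e+01, -2.59742403e+01, -2.21415885e-04,
        4.21945922e-03, -4.29869985e-06]), 'ee_pos': array([ 0.13432842, -0.50729038,  0.25270922]), 'ee_rot': array([ 9.91638957e-01,  1.29041555e-01,  5.51295689e-05, -6.72625826e-04]), 'contact_force': array([ 0.32415455, -0.35285641, -0.13698786]), 'torque': array([-0.00785953, -0.02954796, -0.05367205]), 'grip_width': 0.08532380161647808}
scene {'camera_matrix': array([[454.46073982,   0.        , 318.15003154],
       [  0.        , 454.46073982, 200.97601644],
       [  0.        ,   0.        ,   1.        ]]), 'R': array([[-0.61021615,  0.79215597, -0.01118757],
       [ 0.46075781,  0.34337407, -0.81841095],
       [-0.6444676 , -0.50456234, -0.57452445]]), 't': array([ 0.40368842, -0.21730726,  1.76793511])}
top {'camera_matrix': array([[390.63838857,   0.        , 320.16468992],
       [  0.        , 390.63838857, 206.41299785],
       [  0.        ,   0.        ,   1.        ]]), 'R': array([[ 5.19565013e-04, -9.99713883e-01,  2.39140435e-02],
       [-9.86473141e-01, -4.43243295e-03, -1.63863038e-01],
       [ 1.63922152e-01, -2.35054241e-02, -9.86193198e-01]]), 't': array([-0.04075973,  0.60677838,  1.19208137])}
```

View pics/scene0.png

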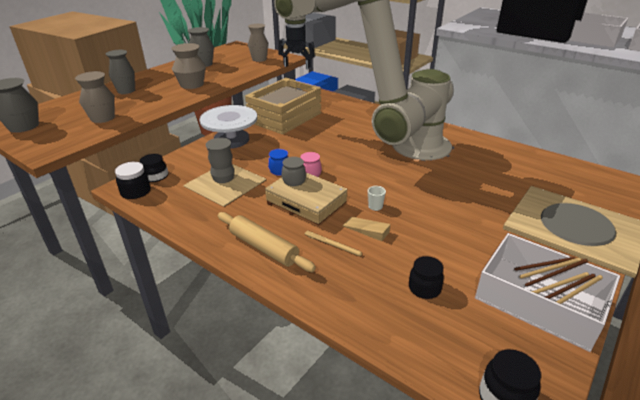

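View pics/top0.png

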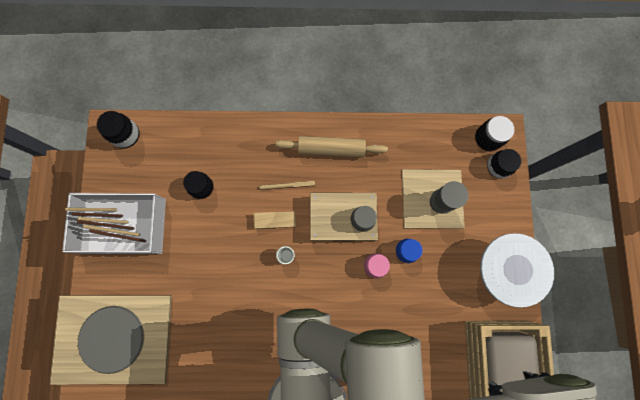

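The wedge is at about (274,220) in the top view, with its thin end towards the stand at (343,216). The stand's worn end faces left, which is world +y. The knife is at (287,185), the cup at (285,255), and the grey pot on the stand at (364,218). The pink and blue look-alikes are off the stand, at (378,265) and (409,250). Next I measure.

```bash
cat > h.py <<'E'
import numpy as np,cv2
def load(n):
    z=np.load(f"cal_{n}.npz"); return z["camera_matrix"],z["R"],z["t"]
def cast(n,uv,h):
    K,R,t=load(n); uv=np.atleast_2d(np.array(uv,float))
    r=(np.linalg.inv(K)@np.c_[uv,np.ones(len(uv))].T).T@R
    o=-R.T@t
    return o+r*((np.asarray(h)-o[2])/r[:,2])[:,None]
def cloud(n,d):
    K,R,t=load(n); v,u=np.mgrid[:d.shape[0],:d.shape[1]]
    pc=np.stack([(u-K[0,2])/K[0,0]*d,(v-K[1,2])/K[1,1]*d,d],-1)
    return (pc-t)@R
def proj(n,X):
    K,R,t=load(n); c=np.atleast_2d(X)@R.T+t; c=c@K.T; return c[:,:2]/c[:,2:]
E
python3 - <<'E'
from h import *
z=np.load("top0.npz");p,d=z["p"],z["d"];P=cloud("top",d)
cv2.imwrite("pics/topcrop.png",cv2.resize(p[160:280,230:430],None,fx=4,fy=4,interpolation=cv2.INTER_CUBIC))
q=np.load("scene0.npz");cv2.imwrite("pics/scenecrop.png",cv2.resize(q["p"][130:270,240:420],None,fx=4,fy=4,interpolation=cv2.INTER_CUBIC))
hsv=cv2.cvtColor(p,cv2.COLOR_BGR2HSV)
for u,v in [(260,220),(274,220),(290,220),(320,216),(330,230),(364,218),(287,185),(285,255),(240,215)]:
    print((u,v),P[v,u].round(4),hsv[v,u])
# stand top by height
Z=P[...,2]
def rect(m,name):
    m=m.astype(np.uint8);n,l,s,c=cv2.connectedComponentsWithStats(m)
    return l
m=(Z>.052)&(Z<.07); m[:, :300]=0;m[:,390:]=0;m[:185]=0;m[:245]&=True;m[248:]=0
pts=P[m][:,:2].astype(np.float32); r=cv2.minAreaRect(pts);print("stand",r,np.median(Z[m]));print(cv2.boxPoints(r))
m=np.zeros(Z.shape,bool);m[205:235,245:305]=True;m&=(Z>.0045)
pts=P[m];r=cv2.minAreaRect(pts[:,:2].astype(np.float32));print("wedge",r,m.sum());print(cv2.boxPoints(r))
A=np.c_[pts[:,:2],np.ones(len(pts))];print(np.linalg.lstsq(A,pts[:,2],rcond=None)[0])
E
```

```text
(260, 220) [0.5656 0.1533 0.0278] [ 19  98 192]
(274, 220) [0.5674 0.1097 0.0152] [ 20 100 183]
(290, 220) [0.5684 0.0582 0.0089] [ 19 100 189]
(320, 216) [ 0.5747 -0.0385  0.0607] [ 20  84 176]
(330, 230) [ 0.5302 -0.0696  0.0642] [ 20  84 186]
(364, 218) [ 0.5587 -0.1668  0.1351] [ 34  16 112]
(287, 185) [0.6851 0.0697 0.0092] [ 19  98 189]
(285, 255) [0.4549 0.0727 0.0096] [ 47  17 135]
(240, 215) [0.5854 0.2227 0.0006] [ 13 132 158]
stand ((0.5758987069129944, -0.11426287889480591), (0.1474885493516922, 0.20807592570781708), 0.2489708513021469) 0.06205570811516746
[[ 0.501703   -0.01054634]
 [ 0.5026072  -0.21862032]
 [ 0.6500944  -0.21797942]
 [ 0.6491902  -0.00990544]]
wedge ((0.5438549518585205, 0.07169461250305176), (0.2831996977329254, 0.16022822260856628), 59.65758514404297) 678
[[ 0.40318322 -0.01003818]
 [ 0.5414636  -0.09098013]
 [ 0.6845267   0.1534274 ]
 [ 0.5462463   0.23436935]]
[-4.27625266 -0.60572456  2.52439195]
```

```bash
ls pics
```

```text
scene0.png
scenecrop.png
top0.png
topcrop.png
```

View pics/topcrop.png

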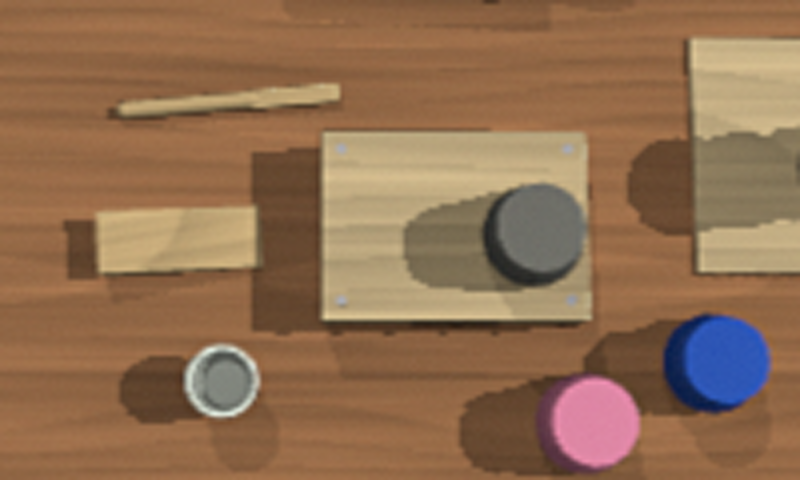

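View pics/scenecrop.png

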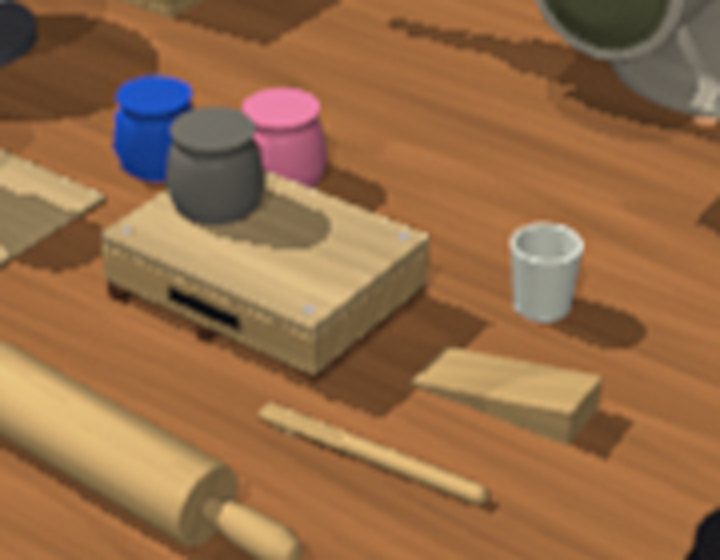

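The crop shows three things:
- **Wedge corners:** (96,211), (98,273), (256,206) and (258,268), with the shaded thin end on the right.
- **Stand corners:** (322,132), (322,321), (586,132) and (592,321).
- **Pot:** the grey pot on the stand is the right one. The pink and blue ones stand on the table.

```bash
python3 - <<'E'
from h import *
def full(c): return np.array(c)/4.+[230,160]-0.375
s=cast("top",full([(322,131),(322,321),(587,132),(592,321)]),.062);print(s.round(4))
p=np.load("top0.npz")["p"];hsv=cv2.cvtColor(p,cv2.COLOR_BGR2HSV)
m=((hsv[...,0]>=17)&(hsv[...,0]<=24)&(hsv[...,1]<115)&(hsv[...,2]>140)).astype(np.uint8)
mm=np.zeros_like(m);mm[203:236,246:302]=m[203:236,246:302]
c=max(cv2.findContours(mm,0,2)[0],key=cv2.contourArea);r=cv2.minAreaRect(c);print(r,cv2.boxPoints(r))
w=full([(96,211),(98,273),(256,206),(258,268)])
W=cast("top",w,[.03,.03,.004,.004]);print(W.round(4))
b=(W[0]+W[1])/2;t=(W[2]+W[3])/2;print("back",b,"tip",t,"len",np.hypot(*(t-b)[:2]),"width",np.linalg.norm(W[0]-W[1]),np.linalg.norm(W[2]-W[3]))
a=(t-b)[:2];print("dir deg from -y",np.degrees(np.arctan2(a[0],-a[1])))
sc=np.array([(446,349),(600,379),(571,440),(414,380)])/4.+[240,130]-.375
print("scene",cast("scene",sc,[.004,.03,.03,.004]).round(4))
ss=np.array([(428,238),(317,333),(103,236)])/4.+[240,130]-.375
print("scene stand",cast("scene",ss,.062).round(4))
print("cup",cast("top",full([(222,381)]),.06),"knife",cast("top",full([(120,110),(338,92)]),.012))
pot=cast("top",full([(537,232)]),.132);print("pot",pot)
E
```

```text
[[ 0.6499 -0.0071  0.062 ]
 [ 0.4995 -0.0078  0.062 ]
 [ 0.6502 -0.2178  0.062 ]
 [ 0.5    -0.2182  0.062 ]]
((273.5266418457031, 219.2991180419922), (15.291508674621582, 39.47808074951172), 88.09085083007812) [[253.54384 212.31522]
 [293.      211.     ]
 [293.50946 226.28302]
 [254.05328 227.59824]]
[[0.5899 0.1741 0.03  ]
 [0.5399 0.1711 0.03  ]
 [0.5985 0.047  0.004 ]
 [0.5473 0.0447 0.004 ]]
back [0.56490611 0.17259926 0.03      ] tip [0.57288687 0.04585759 0.004     ] len 0.12699269568114424 width 0.050107802014857844 0.051292478559551394
dir deg from -y 3.60308802780888
scene [[0.5521 0.0429 0.004 ]
 [0.5443 0.1709 0.03  ]
 [0.6158 0.1896 0.03  ]
 [0.5982 0.0454 0.004 ]]
scene stand [[ 5.070e-01 -6.700e-03  6.200e-02]
 [ 6.565e-01 -4.000e-04  6.200e-02]
 [ 6.557e-01 -2.113e-01  6.200e-02]]
cup [[0.45320887 0.06906886 0.06      ]] knife [[ 0.67682906  0.15944819  0.012     ]
 [ 0.69309521 -0.02010662  0.012     ]]
pot [[ 0.56023956 -0.16689588  0.132     ]]
```

```bash
cat > g.py <<'E'
import sys,numpy as np
from scipy.spatial.transform import Rotation as Ro
from plant import readout,manip
s=readout.read_state();R=Ro.from_quat(s["ee_rot"])
T=np.array([float(a) for a in sys.argv[1:4]])
Rt=Ro.from_matrix(np.array([[0,1,0],[1,0,0],[0,0,-1.]]))
d=R.inv().apply(T-s["ee_pos"]);rv=(R.inv()*Rt).as_rotvec()
print("t",s["t"],"pos",s["ee_pos"].round(4),"F",s["contact_force"].round(2),"w",round(s["grip_width"],4),"tip",manip.tip_reach)
print("turn",(rv/2).round(4),"shift",(d/.3).round(3),"q",s["qpos"].round(2))
E
python3 g.py 0.567 0.24 0.253
```

```text
t 0.1 pos [ 0.1343 -0.5073  0.2528] F [ 0.39 -0.39 -0.13] w 0.085 tip 0.022
turn [-4.00e-04 -5.00e-04 -6.56e-01] shift [ 2.032e+00 -2.039e+00  2.000e-03] q [-1.54  0.31  1.5  -0.    1.33 -0.22]
```

>>> jog_arm:
  series:
    - [0,0,-0.05,0.1,-0.1,0,-0.65]
    - [0,0,-0.11,0.2,-0.2,0,-0.65]
    - [0,0,-0.17,0.3,-0.3,0,-0.65]
    - [0,0,-0.23,0.4,-0.4,0,-0.65]
    - [0,0,-0.29,0.5,-0.5,0,-0.65]
    - [0,0,-0.35,0.6,-0.6,0,-0.65]
    - [0,0,-0.41,0.7,-0.7,0,-0.65]
    - [0,0,-0.47,0.8,-0.8,0,-0.65]
    - [0,0,-0.53,0.9,-0.9,0,-0.65]
    - [0,0,-0.59,1,-1,0,-0.65]
    - [0,0,-0.656,1,-1,0,-0.65]
    - [0,0,-0.656,1,-1,0,-0.65]
  grip_force: 40

```text
t: 1.1
ee_pos: [0.3482, -0.1386, 0.2532]
ee_rot: [0.704, 0.71, 0.0, -0.0]
contact_force: [0.2, 0.1, 0.4]
grip_width: 0.015
```

```bash
python3 g.py 0.569 0.24 0.253
```

```text
t 1.1 pos [ 0.3482 -0.1386  0.2532] F [0.18 0.07 0.43] w 0.015 tip 0.022
turn [-0.     -0.0002  0.0047] shift [1.255e+00 7.480e-01 1.000e-03] q [-0.69 -0.03  1.9   0.    1.27 -0.7 ]
```

>>> jog_arm:
  series:
    - [0,0,0,0.12,0.07,0,-0.65]
    - [0,0,0,0.24,0.14,0,-0.65]
    - [0,0,0,0.36,0.21,0,-0.65]
    - [0,0,0,0.48,0.28,0,-0.65]
    - [0,0,0,0.6,0.35,0,-0.65]
    - [0,0,0,0.7,0.42,0,-0.65]
    - [0,0,0,0.8,0.49,0,-0.65]
    - [0,0,0,0.9,0.56,0,-0.65]
    - [0,0,0.004,1,0.63,0,-0.65]
    - [0,0,0.004,1,0.7,0,-0.65]
    - [0,0,0.004,1,0.7,0,-0.65]
    - [0,0,0.004,1,0.7,0,-0.65]

```text
t: 2.1
ee_pos: [0.5581, 0.1579, 0.2523]
ee_rot: [0.711, 0.703, -0.001, -0.0]
contact_force: [-0.3, 0.2, 0.0]
grip_width: 0.0147
```

```bash
python3 g.py 0.569 0.21 0.10
```

```text
t 2.1 pos [0.5581 0.1579 0.2523] F [-0.31  0.23  0.02] w 0.0147 tip 0.022
turn [-0.0008  0.0002 -0.006 ] shift [0.174 0.035 0.507] q [ 0.07  0.44  1.32 -0.    1.38  0.09]
```

>>> jog_arm:
  series:
    - [0,0,-0.005,0.1,0.035,0.05,-0.65]
    - [0,0,-0.005,0.207,0.035,0.1,-0.65]
    - [0,0,-0.005,0.207,0.035,0.2,-0.65]
    - [0,0,-0.005,0.207,0.035,0.3,-0.65]
    - [0,0,-0.005,0.207,0.035,0.4,-0.65]
    - [0,0,-0.005,0.207,0.035,0.5,-0.65]
    - [0,0,-0.005,0.207,0.035,0.5,-0.65]
    - [0,0,-0.005,0.207,0.035,0.5,-0.65]

```text
t: 2.77
ee_pos: [0.5682, 0.22, 0.1033]
ee_rot: [0.707, 0.707, -0.001, -0.001]
contact_force: [0.4, -0.1, -0.0]
grip_width: 0.0153
```

```bash
python3 g.py 0.569 0.20 0.032; python3 - <<'E'
from h import *
from plant import imaging
for n in ["top","scene","wrist"]:
    p,d=imaging.get_image(n);np.savez(f"{n}1.npz",p=p,d=d);
    if n=="top": c=p[150:270,210:410]
    elif n=="scene": c=p[110:250,260:460]
    else: c=p
    cv2.imwrite(f"pics/{n}1.png",cv2.resize(c,None,fx=4,fy=4,interpolation=cv2.INTER_CUBIC) if n!="wrist" else c)
E
```

```text
t 2.7667 pos [0.5682 0.22   0.1033] F [ 0.39 -0.07 -0.01] w 0.0153 tip 0.022
turn [-0.0011  0.0002 -0.0003] shift [-0.067  0.003  0.238] q [ 0.18  0.64  1.4  -0.    1.1   0.18]
```

View pics/scene1.png

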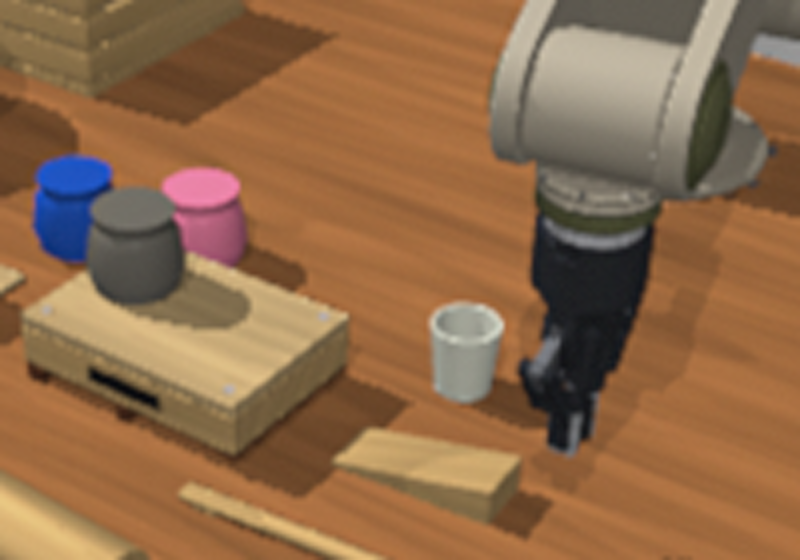

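View pics/wrist1.png

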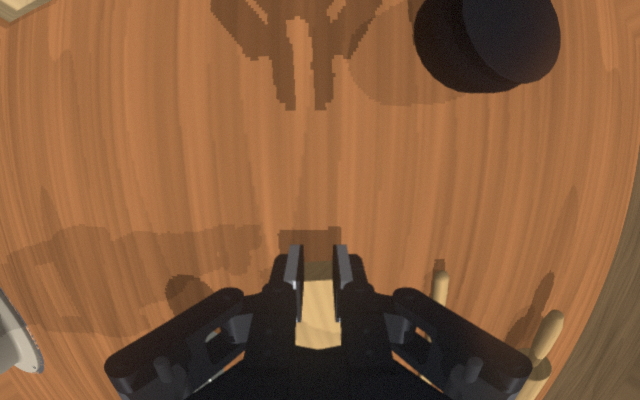

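The scene view shows the gripper behind the wedge's thick end, with the cup and knife well off to the sides. The wrist view shows the wedge centred between the fingertips at about (320,300). Descending.

>>> jog_arm:
  series:
    - [0,0,0,0,0.003,0.1,-0.65]
    - [0,0,0,0,0.003,0.18,-0.65]
    - [0,0,0,0,0.003,0.24,-0.65]
    - [0,0,0,-0.03,0.003,0.24,-0.65]
    - [0,0,0,-0.06,0.003,0.24,-0.65]
    - [0,0,0,-0.06,0.003,0.24,-0.65]

```text
t: 3.42
ee_pos: [0.5708, 0.2015, 0.0336]
ee_rot: [0.707, 0.707, 0.001, 0.001]
contact_force: [-0.9, 0.3, 0.3]
grip_width: 0.0152
```

```bash
python3 g.py 0.569 0.186 0.03
```

```text
t 3.4167 pos [0.5708 0.2015 0.0336] F [-0.87  0.32  0.32] w 0.0152 tip 0.022
turn [ 0.0016 -0.      0.0002] shift [-0.052 -0.006  0.012] q [ 0.15  0.73  1.46 -0.    0.95  0.15]
```

>>> jog_arm:
  series:
    - [0,0,0,-0.02,-0.006,0.006,-0.65]
    - [0,0,0,-0.04,-0.006,0.012,-0.65]
    - [0,0,0,-0.06,-0.006,0.012,-0.65]
    - [0,0,0,-0.08,-0.006,0.012,-0.65]
    - [0,0,0,-0.1,-0.006,0.012,-0.65]
    - [0,0,0,-0.12,-0.006,0.012,-0.65]
    - [0,0,0,-0.14,-0.006,0.012,-0.65]
    - [0,0,0,-0.16,-0.006,0.012,-0.65]
    - [0,0,0,-0.18,-0.006,0.012,-0.65]
    - [0,0,0,-0.2,-0.006,0.012,-0.65]
    - [0,0,0,-0.21,-0.006,0.012,-0.65]
    - [0,0,0,-0.21,-0.006,0.012,-0.65]

```text
t: 4.42
ee_pos: [0.5678, 0.1395, 0.0276]
ee_rot: [0.707, 0.708, -0.0, -0.0]
contact_force: [0.0, -1.0, 0.5]
grip_width: 0.0151
```

```bash
python3 g.py 0.569 0.1 0.03; cat > look.py <<'E'
import sys
from h import *
from plant import imaging
k=sys.argv[1]
for n in sys.argv[2:]:
    p,d=imaging.get_image(n);np.savez(f"{n}{k}.npz",p=p,d=d)
    c=p[150:270,210:410] if n=="top" else p[110:250,260:460]
    cv2.imwrite(f"pics/{n}{k}.png",cv2.resize(c,None,fx=4,fy=4,interpolation=cv2.INTER_CUBIC))
E
python3 look.py 2 top scene
```

```text
t 4.4167 pos [0.5678 0.1395 0.0276] F [ 0.   -1.    0.48] w 0.0151 tip 0.022
turn [-0.0002  0.0001  0.0006] shift [-0.132  0.004 -0.008] q [ 0.04  0.7   1.53 -0.    0.91  0.04]
```

View pics/scene2.png

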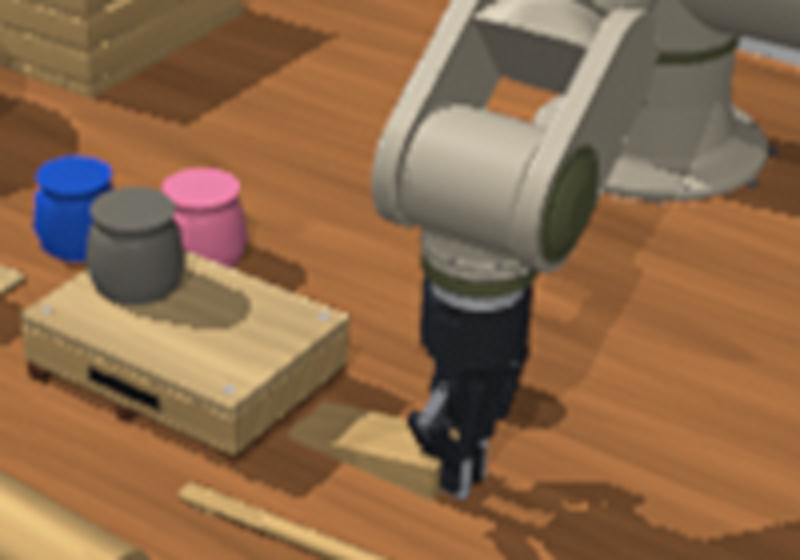

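View pics/top2.png

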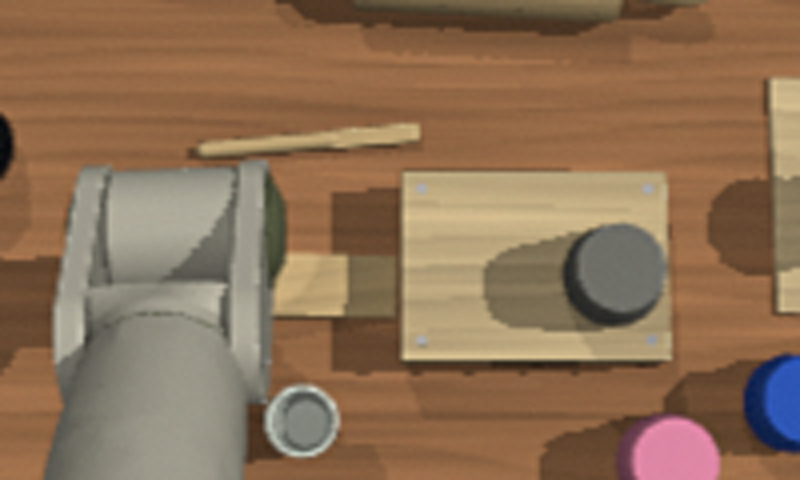

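The top view shows the wedge straight, its thin end at about (396,286), right at the stand's end face at (402,265). Nothing else has moved. I continue in smaller steps and watch the force.

>>> jog_arm:
  series:
    - [0,0,0,-0.015,0,0,-0.65]
    - [0,0,0,-0.03,0,0,-0.65]
    - [0,0,0,-0.045,0,0,-0.65]
    - [0,0,0,-0.06,0,0,-0.65]
    - [0,0,0,-0.075,0,0,-0.65]
    - [0,0,0,-0.085,0,0,-0.65]
    - [0,0,0,-0.09,0,0,-0.65]

```text
t: 5.1
ee_pos: [0.5679, 0.1127, 0.0277]
ee_rot: [0.707, 0.708, -0.0, -0.0]
contact_force: [-0.3, 0.9, -0.8]
grip_width: 0.0145
```

>>> jog_arm:
  series:
    - [0,0,0,-0.005,0,0,-0.65]
    - [0,0,0,-0.01,0,0,-0.65]

```text
t: 5.27
ee_pos: [0.5679, 0.1102, 0.0277]
ee_rot: [0.706, 0.708, 0.0, -0.0]
contact_force: [0.1, -0.2, -1.0]
grip_width: 0.0149
```

>>> jog_arm:
  series:
    - [0,0,0,-0.005,0,0,-0.65]
    - [0,0,0,-0.01,0,0,-0.65]

```text
t: 5.43
ee_pos: [0.5679, 0.1072, 0.0277]
ee_rot: [0.706, 0.708, 0.0, -0.0]
contact_force: [0.1, -0.0, -0.4]
grip_width: 0.0145
```

>>> jog_arm:
  series:
    - [0,0,0,-0.004,0,0,-0.65]
    - [0,0,0,-0.008,0,0,-0.65]

```text
t: 5.6
ee_pos: [0.5679, 0.1048, 0.0277]
ee_rot: [0.706, 0.708, 0.0, -0.0]
contact_force: [0.7, 0.5, -0.3]
grip_width: 0.0151
```

>>> jog_arm:
  series:
    - [0,0,0,-0.004,0,0,-0.65]
    - [0,0,0,-0.008,0,0,-0.65]

```text
t: 5.77
ee_pos: [0.5679, 0.1024, 0.0277]
ee_rot: [0.706, 0.708, 0.0, 0.0]
contact_force: [-0.2, 1.4, -0.3]
grip_width: 0.0146
```

>>> jog_arm:
  series:
    - [0,0,0,-0.004,0,0,-0.65]
    - [0,0,0,-0.008,0,0,-0.65]

```text
t: 5.93
ee_pos: [0.5679, 0.1, 0.0277]
ee_rot: [0.706, 0.708, 0.0, 0.0]
contact_force: [-0.4, 0.7, 0.4]
grip_width: 0.0149
```

>>> jog_arm:
  series:
    - [0,0,0,-0.004,0,0,-0.65]
    - [0,0,0,-0.007,0,0,-0.65]

```text
t: 6.1
ee_pos: [0.5679, 0.0988, 0.0277]
ee_rot: [0.707, 0.708, 0.001, -0.001]
contact_force: [1.3, 9.8, -0.1]
grip_width: 0.0146
```

>>> jog_arm:
  series:
    - [0,0,0,-0.004,0,0,-0.65]
    - [0,0,0,-0.007,0,0,-0.65]

```text
t: 6.27
ee_pos: [0.5678, 0.0972, 0.0277]
ee_rot: [0.706, 0.708, 0.001, -0.001]
contact_force: [-0.7, 9.3, 0.2]
grip_width: 0.015
```

>>> jog_arm:
  series:
    - [0,0,0,-0.004,0,0,-0.65]
    - [0,0,0,-0.007,0,0,-0.65]

```text
t: 6.43
ee_pos: [0.5677, 0.0951, 0.0277]
ee_rot: [0.706, 0.708, 0.001, -0.001]
contact_force: [-0.3, 10.9, 0.6]
grip_width: 0.0149
```

The push rose sharply at TCP y ≈ 0.099, reading 9 to 11 N. My three calls in one batch went past snug, so I back off and check the stand's position and level.

>>> jog_arm:
  series:
    - [0,0,0,0.02,0,0,-0.65]
    - [0,0,0,0.1,0,0,-0.65]
    - [0,0,0,0.2,0,0,-0.65]
    - [0,0,0,0.25,0,-0.1,-0.65]
    - [0,0,0,0.25,0,-0.1,-0.65]

```text
t: 6.85
ee_pos: [0.5694, 0.1718, 0.0617]
ee_rot: [0.705, 0.709, 0.003, 0.002]
contact_force: [0.6, -0.1, 2.2]
grip_width: 0.0151
```

```bash
python3 look.py 3 top scene; cat > cmp.py <<'E'
import sys
from h import *
def meas(k):
    o={}
    for n in ["top","scene"]:
        z=np.load(f"{n}{k}.npz");P=cloud(n,z["d"]);Z=P[...,2]
        m=(Z>.05)&(Z<.085)&(P[...,0]>.49)&(P[...,0]<.66)&(P[...,1]>-.23)&(P[...,1]<.012)
        # exclude pot region
        m&=~(np.hypot(P[...,0]-.562,P[...,1]+.166)<.052)
        q=P[m];q=q[abs(q[:,2]-.062)<.012]
        A=np.c_[q[:,0]-.575,q[:,1]+.113,np.ones(len(q))];c=np.linalg.lstsq(A,q[:,2],rcond=None)[0]
        print(k,n,"slope x,y,h",c.round(4),"x rng",np.percentile(q[:,0],[1,99]).round(4),"y rng",np.percentile(q[:,1],[1,99]).round(4),len(q))
for k in sys.argv[1:]: meas(k)
z=np.load("top%s.npz"%sys.argv[1])["p"];
for k in sys.argv[2:]:
    w=np.load(f"top{k}.npz")["p"]
    # NCC sub-pixel shift of stand patch
    a=cv2.cvtColor(z[188:246,305:383],cv2.COLOR_BGR2GRAY).astype(np.float32);b=cv2.cvtColor(w[188:246,305:383],cv2.COLOR_BGR2GRAY).astype(np.float32)
    print(k,"top shift px",cv2.phaseCorrelate(a,b,cv2.createHanningWindow(a.shape[::-1],cv2.CV_32F)))
E
python3 cmp.py 0 2 3; python3 g.py 0.569 0.1 0.03
```

```text
0 top slope x,y,h [-0.0013  0.0018  0.062 ] x rng [0.5024 0.6487] y rng [-0.2163 -0.0102] 2260
0 scene slope x,y,h [-0.0183 -0.0075  0.0625] x rng [0.5038 0.6534] y rng [-0.2125 -0.0065] 1538
2 top slope x,y,h [-0.001  -0.0014  0.0622] x rng [0.5024 0.6486] y rng [-0.216  -0.0102] 2253
2 scene slope x,y,h [-0.0175 -0.0083  0.0625] x rng [0.504  0.6537] y rng [-0.2122 -0.0064] 1549
3 top slope x,y,h [0.0013 0.0006 0.062 ] x rng [0.5024 0.6486] y rng [-0.2198 -0.0134] 2250
3 scene slope x,y,h [-0.017  -0.009   0.0624] x rng [0.5033 0.6535] y rng [-0.2165 -0.0103] 1519
2 top shift px ((0.06660303005630652, -0.012219161815306023), 0.9785130006074906)
3 top shift px ((1.205984187263212, -0.03141121509854372), 1.0076963984966278)
t 6.95 pos [0.5682 0.1693 0.0585] F [ 0.45 -0.01 -0.04] w 0.0151 tip 0.022
turn [0.0011 0.0001 0.0016] shift [-0.231  0.002  0.095] q [ 0.09  0.67  1.49 -0.    0.98  0.09]
```

View pics/scene3.png

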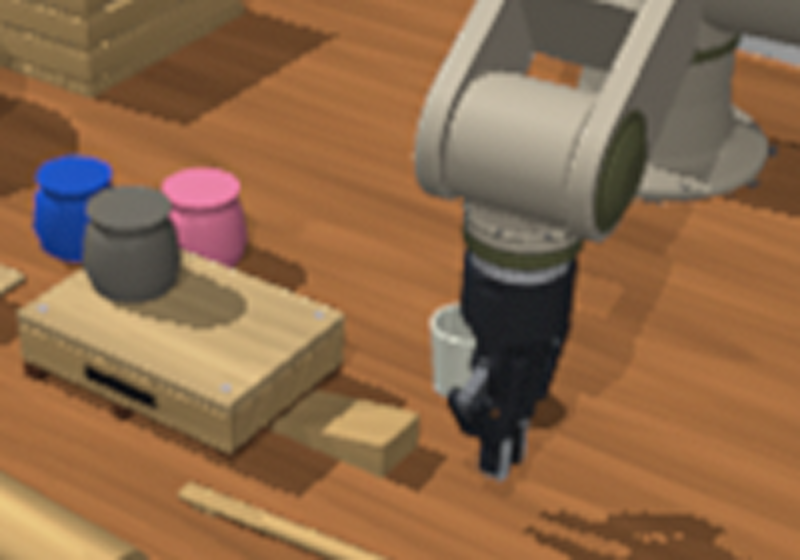

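View pics/top3.png

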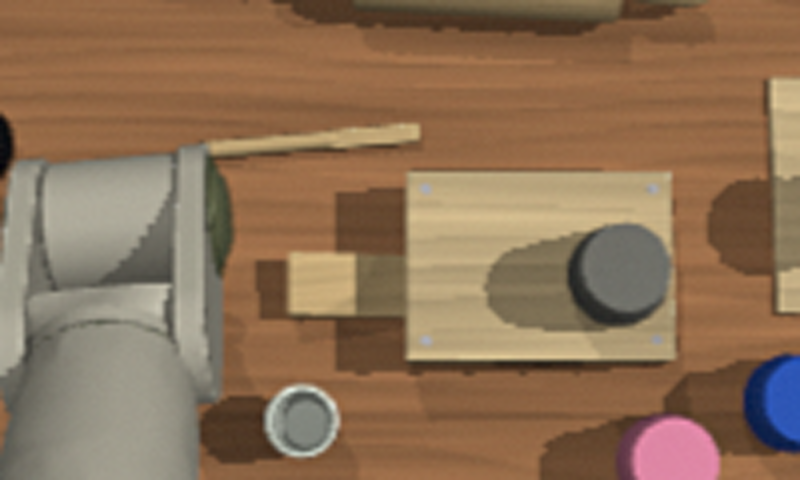

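The stand slid about 3.7 mm (1.2 px in the top view) and is still level, with the wedge straight under the worn end. Now I close the gripper and move above the press point at about (0.576, -0.027).

>>> jog_arm:
  series:
    - [0,0,0,0,0,-0.1,-1]
    - [0,0,0,-0.05,0,-0.2,-1]
    - [0,0,0,-0.15,0.026,-0.2,-1]
    - [0,0,0,-0.25,0.026,-0.2,-1]
    - [0,0,0,-0.35,0.026,-0.2,-1]
    - [0,0,0,-0.45,0.026,-0.2,-1]
    - [0,0,0,-0.55,0.026,-0.2,-1]
    - [0,0,0,-0.62,0.026,-0.2,-1]
    - [0,0,0,-0.653,0.026,-0.2,-1]
    - [0,0,0,-0.653,0.026,-0.2,-1]
    - [0,0,0,-0.653,0.026,-0.2,-1]
    - [0,0,0,-0.653,0.026,-0.2,-1]

```text
t: 7.95
ee_pos: [0.5758, -0.026, 0.1174]
ee_rot: [0.706, 0.708, -0.0, -0.0]
contact_force: [-0.9, 0.8, -0.1]
grip_width: 0.0003
```

```bash
python3 g.py 0.576 -0.0265 0.09; python3 look.py 4 scene
```

```text
t 7.95 pos [ 0.5758 -0.026   0.1174] F [-0.9   0.83 -0.05] w 0.0003 tip 0.022
turn [-0.0003 -0.0002  0.0014] shift [-0.002  0.001  0.091] q [-0.25  0.56  1.5   0.    1.08 -0.25]
```

View pics/scene4.png

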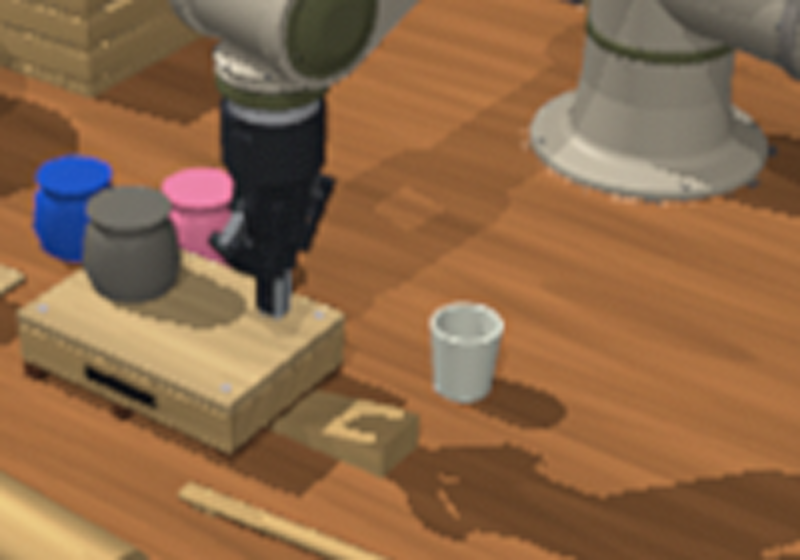

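The tip hovers over the worn end at pixel (270,310), 33 mm above the top. Lowering.

>>> jog_arm:
  series:
    - [0,0,0,0,0,0.04,-1]
    - [0,0,0,0,0,0.08,-1]
    - [0,0,0,0,0,0.1,-1]
    - [0,0,0,0,0,0.1,-1]

```text
t: 8.33
ee_pos: [0.5753, -0.0261, 0.0864]
ee_rot: [0.706, 0.708, -0.001, -0.001]
contact_force: [0.3, -0.0, -1.2]
grip_width: -0.0003
```

>>> jog_arm:
  series:
    - [0,0,0,0,0,0.003,-1]
    - [0,0,0,0,0,0.006,-1]

```text
t: 8.5
ee_pos: [0.5763, -0.0269, 0.0865]
ee_rot: [0.706, 0.708, 0.0, 0.0]
contact_force: [-0.2, 0.7, 0.4]
grip_width: 0.0001
```

>>> jog_arm:
  series:
    - [0,0,0,0,0,0.003,-1]
    - [0,0,0,0,0,0.003,-1]

```text
t: 8.67
ee_pos: [0.5761, -0.0271, 0.0853]
ee_rot: [0.706, 0.708, 0.0, 0.0]
contact_force: [0.7, -0.0, -0.3]
grip_width: -0.0002
```

>>> jog_arm:
  series:
    - [0,0,0,0,0,0.003,-1]
    - [0,0,0,0,0,0.003,-1]

```text
t: 8.83
ee_pos: [0.576, -0.0271, 0.0842]
ee_rot: [0.706, 0.708, 0.0, 0.0]
contact_force: [0.3, -0.6, -0.3]
grip_width: -0.0002
```

>>> jog_arm:
  series:
    - [0,0,0,0,0,0.003,-1]
    - [0,0,0,0,0,0.003,-1]

```text
t: 9.0
ee_pos: [0.5761, -0.0271, 0.0841]
ee_rot: [0.706, 0.708, 0.0, 0.0]
contact_force: [-2.8, 0.4, 8.1]
grip_width: -0.0002
```

At 8 N the surface holds at z = 0.0841, stiff and not sinking. I press slightly harder and hold for over a second.

>>> jog_arm:
  series:
    - [0,0,0,0,0,0.001,-1]
    - [0,0,0,0,0,0.001,-1]
    - [0,0,0,0,0,0.001,-1]

```text
t: 9.25
ee_pos: [0.5761, -0.0271, 0.084]
ee_rot: [0.706, 0.708, 0.0, 0.0]
contact_force: [-4.1, 0.3, 9.8]
grip_width: 0.0003
```

>>> jog_arm:
  series:
    - [0,0,0,0,-0.001,0.001,-1]
    - [0,0,0,0,-0.001,0.001,-1]
    - [0,0,0,0,-0.001,0.001,-1]
    - [0,0,0,0,-0.001,0.001,-1]
    - [0,0,0,0,-0.001,0.001,-1]
    - [0,0,0,0,-0.001,0.001,-1]
    - [0,0,0,0,-0.001,0.001,-1]
    - [0,0,0,0,-0.001,0.001,-1]

```text
t: 9.92
ee_pos: [0.5761, -0.0272, 0.0841]
ee_rot: [0.706, 0.708, 0.0, 0.001]
contact_force: [-2.7, 1.1, 10.9]
grip_width: -0.0003
```

>>> jog_arm:
  series:
    - [0,0,0,0,0,0,-1]
    - [0,0,0,0,0,0,-1]
    - [0,0,0,0,0,0,-1]
    - [0,0,0,0,0,0,-1]
    - [0,0,0,0,0,0,-1]
    - [0,0,0,0,0,0,-1]
    - [0,0,0,0,0,0,-1]
    - [0,0,0,0,0,0,-1]

```text
t: 10.58
ee_pos: [0.576, -0.0271, 0.084]
ee_rot: [0.706, 0.708, 0.0, 0.001]
contact_force: [-3.1, 0.5, 11.1]
grip_width: -0.0001
```

```bash
python3 look.py 5 scene top;python3 cmp.py 3 5; python3 g.py 0.576 -0.026 0.09
```

```text
3 top slope x,y,h [0.0013 0.0006 0.062 ] x rng [0.5024 0.6486] y rng [-0.2198 -0.0134] 2250
3 scene slope x,y,h [-0.017  -0.009   0.0624] x rng [0.5033 0.6535] y rng [-0.2165 -0.0103] 1519
5 top slope x,y,h [0.0003 0.001  0.0619] x rng [0.5025 0.6488] y rng [-0.221  -0.0883] 823
5 scene slope x,y,h [-0.0184 -0.0075  0.0624] x rng [0.5051 0.6537] y rng [-0.2176 -0.0101] 1302
5 top shift px ((0.19962110898153895, 0.10727258542085139), 0.6241110293070475)
t 10.6833 pos [ 0.576  -0.0271  0.084 ] F [-3.59  1.68  9.91] w -0.0003 tip 0.022
turn [0.0007 0.0002 0.0011] shift [ 0.004 -0.    -0.02 ] q [-0.25  0.6   1.53  0.    1.01 -0.25]
```

View pics/scene5.png

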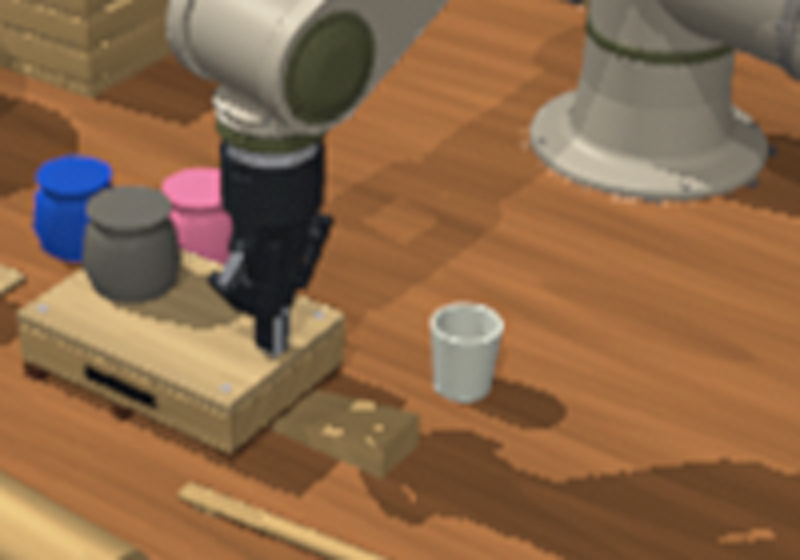

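A press of about 10–11 N held for about 1.7 s. The height stayed at 0.0840–0.0841 and the measured slope did not change. Lifting off and clearing.

>>> jog_arm:
  series:
    - [0,0,0,0,0,-0.02,-1]
    - [0,0,0,0,0,-0.08,-1]
    - [0,0,0,0,0,-0.2,-1]
    - [0,0,0,0,0,-0.32,-1]
    - [0,0,0,0,0,-0.44,-1]
    - [0,0,0,0.1,-0.1,-0.5,-1]
    - [0,0,0,0.2,-0.2,-0.5,-1]
    - [0,0,0,0.3,-0.3,-0.5,-1]
    - [0,0,0,0.4,-0.4,-0.5,-1]
    - [0,0,0,0.5,-0.5,-0.5,-1]
    - [0,0,0,0.6,-0.5,-0.5,-1]
    - [0,0,0,0.6,-0.5,-0.5,-1]

```text
t: 11.68
ee_pos: [0.4233, 0.1567, 0.2333]
ee_rot: [0.705, 0.709, 0.001, -0.0]
contact_force: [1.5, -0.3, -0.2]
grip_width: -0.0004
```

```bash
python3 look.py 6 scene top;python3 cmp.py 3 6; python3 g.py 0.576 -0.026 0.09
```

```text
3 top slope x,y,h [0.0013 0.0006 0.062 ] x rng [0.5024 0.6486] y rng [-0.2198 -0.0134] 2250
3 scene slope x,y,h [-0.017  -0.009   0.0624] x rng [0.5033 0.6535] y rng [-0.2165 -0.0103] 1519
6 top slope x,y,h [-0.0013 -0.001   0.062 ] x rng [0.5023 0.6487] y rng [-0.2199 -0.0134] 2244
6 scene slope x,y,h [-0.0175 -0.0069  0.0623] x rng [0.5029 0.6535] y rng [-0.2179 -0.0097] 1535
6 top shift px ((0.04716505424742934, 0.020260274914566168), 0.99434146463871)
t 11.7833 pos [0.4251 0.1533 0.233 ] F [-0.57  0.25 -0.09] w -0.0 tip 0.022
turn [0.0004 0.0001 0.0022] shift [-0.6    0.5    0.477] q [ 0.09  0.17  1.74 -0.    1.23  0.08]
```

View pics/scene6.png

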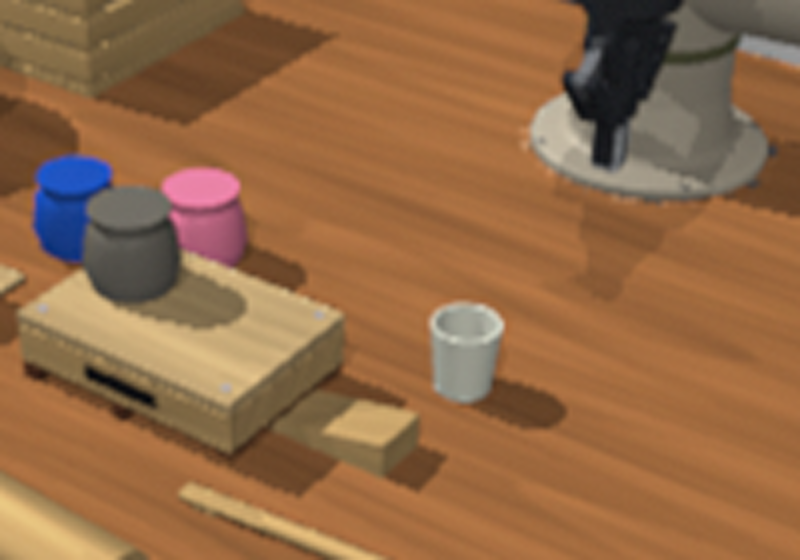

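View pics/top6.png

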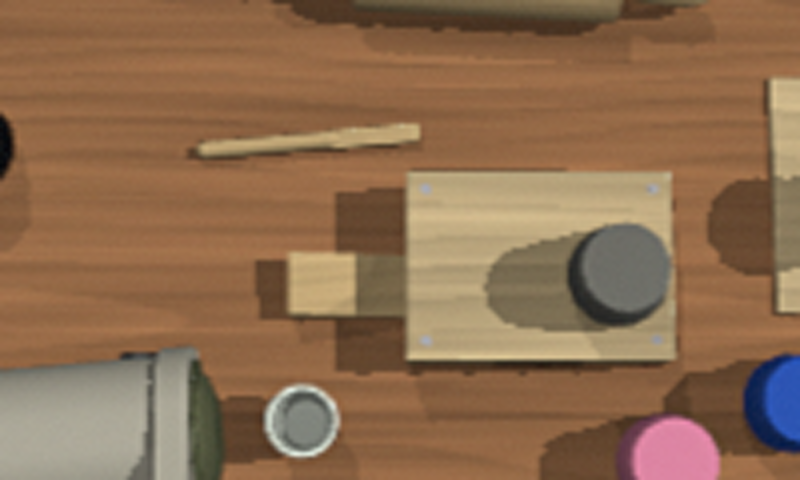

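Both views show the stand level and unmoved by the press. The wedge is in place at top-view (288–406, 285), the pot is standing, the knife and cup are untouched, and the arm is clear. Handing in.

```bash
python3 -c "
from plant import order
print(order.hand_in())"
```

```text
the job is handed in; nothing more can be done
None
```

The wedge is under the stand's worn end and the stand passed the press test. The job was handed in after about 11.8 s.

- **Wedging:** I pushed the wedge thin end first with two fingertips on its back. By my estimate its thin end is about 34 mm under, and it was tight when I stopped.
- **Press test:** I pressed down on the press point at about 10–11 N for roughly 1.7 s. The fingertip height held at 84.0–84.1 mm, so the stand did not sink or rock, and the camera check showed it still level during and after the press.
- **Final check:** the pot is standing, the cup and knife look unmoved, and the arm is clear of everything.

**What went less well:**
- **Overshoot:** I pushed past snug, because I sent three small moves together without checking between them. The push reached 9–11 N instead of 4–5 N, and the stand slid about 3.7 mm away from the wedge. I did not push it back.
- **Side force:** during the press there was also about 3–4 N sideways, which moved nothing measurable.
- **Camera disagreement:** the two cameras differed by about 5 mm on the stand's position. I worked from the top camera.

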